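Lemon firmness check with a hand-held dial gauge

TASK

Check the firmness of the lemon in the fruit holder: slide the blue jaw along until the lemon sits snug between the jaw and the spring-loaded rest (the rest should give a few millimetres, no more), and turn the black T-knob on the jaw clockwise through its quarter turn to lock it there. Then lift the dial gauge out of its wooden stand and, holding it upright, press its plunger lightly down on the lemon inside the blue ink ring until the needle stands in the green band. Finish like that: the gauge stays in the gripper, upright and pressed on the ring with the needle in the green, and the glass and the garlic are left where they stand.

Things in the scene. Friction and masses are not known exactly. Their poses are not given: they have to be found in the camera images.
- holder: fruit holder fixed to the worktop: grey aluminium base plate 84 x 236 x 15 mm. Origin on its underside below the place of the lemon; y runs along its slide (base from y = -80 to y = 156 mm), z up. The lemon lies along y on a black rubber mat. At -y a blue headstock (65 mm high) carries the spring-loaded rest; the blue jaw slides on the +y half.
- rest (a joint): spring-loaded rubber V that faces the lemon from the -y end of the holder: how far it is pushed back, m. 0 = fully out, stop at 0.008; spring 0.9 N at first touch, plus 0.9 N per mm. The lemon is snug when it has gone in 2 to 5 mm; with the jaw not locked it would push lemon and jaw back.
- rest_face (a point): middle of the rest's rubber V, 46 mm above the holder's underside. The lemon, 78 mm long, starts about 5 to 18 mm clear of it.
- jaw (a joint): blue sliding jaw of the holder (foot 56 x 64 mm, V-faced nose 64 mm high), m: 0 = fully open, grows as it slides to the holder's -y, towards the lemon; stop at 0.060. The lemon meets the rest at about 0.050 and is snug at about 0.052 to 0.055. It drags with about 1 to 2 N while the knob is loose, and stays where it is left.
- jaw_face (a point): middle of the rubber V on the jaw, on the side of the lemon, 46 mm above the holder's underside.
- knob (a joint): clamp knob on top of the jaw, rad: 0 = loose, grows clockwise seen from above, stop at 1.62; from 1.2 on the jaw is locked (holds over 10 N), and it stays where it is left. It needs about 0.1 N m.
- knob_grip (a point): middle of the black T-bar of the clamp knob, on its axis, 90 mm above the holder's underside and 42.5 mm from jaw_face along the slide. The bar is 60 mm long, 16 mm wide and 24 mm high (78 to 102 mm above the holder's underside). Its x axis runs along the bar; at 0 rad that is the holder's x, across the slide. Nothing else near it is above 74 mm.
- lemon: loose yellow lemon 78 x 56 x 56 mm, lying in the holder with its long axis (its x) along the holder's y. Origin at its slightly flat underside, 17 mm above the holder's underside.
- lemon_spot (a point): the spot to probe: centre of the blue ink ring (20 mm across) on the top of the lemon, on the skin, about 72 mm above the holder's underside; z points out of the skin. It moves along with the lemon.
- stand: round dark wooden gauge stand, 66 mm high, foot 72 mm across, fixed to the worktop. Origin at the centre of its underside. A 22 mm bore from the top takes the gauge's stem.
- gauge: loose dial gauge, 0.17 kg, upright in the stand. Origin on its axis, under its 34 mm flange, which sits on the stand's top (66 mm above the stand's origin); z up. Below: 14 mm stem to z = -36 mm, plunger tip at z = -60 mm when free. Above: dial case 61 mm across, 27 mm thick (z = 9 to 71 mm, face to -x), then the grip. Lift it over 65 mm to clear the stand.
- gauge_grip (a point): middle of the gauge's black rubber grip, a block 26 x 26 mm across (faces along the gauge's x and y) and 44 mm high (z = 74 to 118 mm), 96 mm above the gauge's origin and 156 mm above the free plunger tip.
- plunger (a joint): spring plunger of the gauge: how far it is pressed in, m. 0 = free, stop at 0.014; force 1.2 N at first touch plus 0.4 N per mm. Its needle turns with it, from lower left (0) clockwise to lower right (0.014): the green band on top of the dial is 0.004 to 0.010 (2.8 to 5.2 N), the short red band begins at 0.013.
- gauge_tip (a point): tip of the plunger, 9 mm across: it moves up in the gauge as the plunger is pressed in.
- glass: bystander: upturned drinking glass with coloured dots, 61 mm across, 124 mm high, origin at its underside. Leave alone.
- garlic: bystander: garlic bulb 60 mm across, 58 mm high, origin at its underside. Leave alone.

How it is judged (in metres and radians):
On the way, in this order (a step that is already met when the one before it is completed fails the run):
1. the jaw has been slid up, so that the lemon sits snug between it and the sprung rest (value of joint rest above 0.0015 m), for 0.1 s.
2. the clamp knob is turned clockwise to lock the jaw, with the lemon snug (value of joint knob above 1.2 rad and value of joint rest above 0.0015 m), for 0.2 s.
3. the gauge is lifted out of its stand by the gripper (distance between gauge and stand above 0.135 m and contact force between the fingers and gauge above 1 N), for 0.1 s.
At the end, for the whole second after the job is handed in: Knob past 1.2 rad and rest pushed back over 1.5 mm by the clamped lemon; gauge in the gripper, upright within 8 degrees, tip within 7.5 mm of the ink ring's centre, touching only the lemon, plunger pressed in 4 to 10 mm (needle in the green), contact force 1.5 to 8 N (all of step 2 and distance between gauge_tip and lemon_spot below 0.0075 m and angle between gauge's own z axis and vertical below 0.14 rad and value of joint plunger between 0.004 and 0.01 m and contact force between gauge and lemon between 1.5 and 8 N and contact force between the fingers and gauge above 1 N and contact force between gauge and holder below 0.2 N and linear speed of lemon below 0.02 m/s); the arm keeps its last pose, push and grip.
It fails at once if the lemon is squeezed hard: the rest is driven to its stop (value of joint rest above 0.0075 m).
It fails at once if the plunger is driven to its stop: needle into the red (value of joint plunger above 0.013 m).
It fails at once if the glass or the garlic is disturbed (distance of any of glass, garlic from where it was at the start of the episode above 0.02 m or angle between glass's own z axis and vertical above 0.35 rad).
It also fails if it takes over 61 s, if anything falls off the work surface, if the arm or the gripper's body presses on something with over 40 N, if the wrist force passes 120 N, or if a joint passes its speed limit or range.

ROBOT

A 7-joint arm with a two-finger parallel gripper is mounted at the origin on a cart in front of the work surface, level with it; the furniture and walls round the work are solid. World frame = base frame: x ahead of the robot, y to its left, z up, the work surface at z = 0. Lengths are in m, angles in degrees, forces in N, time in s.
With the tool pointing down it reaches from about 0.35 to 0.775 m from the base axis. Payload 3.1 kg.
Tool frame: the origin (TCP) lies on the centre line of the jaws, within the pads' length; the fingertips stand 17 mm ahead of it and the grasp point (between the pads) lies 2 mm behind it (robot.tip_reach is the distance from the TCP to the fingertips, in m); z points along the fingers, y is the line along which they close (so a half turn about z gives the same grasp; the last joint's range is limited). The gripper opens to 85 mm and grips with 20 to 120 N. Pads are 22 mm wide; open, the fingers measure 114 mm over their backs; the gripper's body (76 mm by 85 mm) begins 54 mm behind the grasp point. The pads swing forward as they close: fully open they stand 13 mm farther back than shut.
Start: joints at [-78.077, 17.813, 0.802, 86.603, -0.252, 75.585, -1.558], TCP at [0.136, 0.533, 0.248] pointing down, gripper open.
Joint ranges: [-154.91, 154.91], [-16.99, 109.72], [-72.82, 74.43], [7.12, 147.25], [-82.49, 262.49], [11.32, 116.49], [-174.64, 174.64]. Speed limits (degrees/s): [159.86, 159.86, 180, 180, 180, 180, 180].

INTERFACE

Orientations are given as [roll, pitch, yaw] about the fixed x, y, z axes, in that order (R = Rz(yaw) Ry(pitch) Rx(roll)).
In Python, from station import robot, fingers, vision, workorder, recognise gives the robot as it stands. Calls block until the motion is done:
- robot.move_to(position, orientation): joint-space move of the TCP to a pose.
- robot.line_to(position, orientation=None, velocity=0.15, f_stop=None): straight line of the TCP; orientation=None keeps the orientation; velocity is the mean speed in m/s. With f_stop (N) it stops when the force on the tool has changed by that much, and returns True; else False.
- robot.move_j(angles): joint-space move.
- fingers.gripper_to(opening, force=None): opening from 0.0 (shut) to 1.0 (fully open); force is the grip in N (None keeps the last); returns when the fingers have stopped.
- robot.pause(seconds).
- robot.inverse_kinematics(position, orientation): joint angles nearest the present ones, or None.
- vision.grab_frame(name): name is "scene" or "top" or "wrist"; returns the picture (420x560x3 uint8, red, green, blue); there is no depth.
- vision.calibration(name): a dict with "mtx" (3x3 intrinsics, pixels), "extrinsics" (4x4, takes a point from world to camera coordinates); the wrist camera has in their place "T_tool_cam" (4x4, takes a point from camera to tool coordinates, whose origin is the TCP and whose axes are the flange's). Camera axes: x right, y up, looking along -z (the intrinsics and any distortion apply to the point x, -y, -z); pixel columns grow to the right and rows downward; lengths in m; the calibration is good to about 2 mm. A picture is of the moment at which its call begins: read the wrist's pose just before it. calibration takes no time and is no camera call.
A pose or a line that the arm cannot do raises robot.PlanningError and nothing moves.
- workorder.close_job(): hands the job in; it is judged then, once.
Trained networks look in the newest picture that a camera, given by its name, has taken for a name from the list of things; names that differ only in an ending like _2 or _b are one class to them, and where a whole thing is asked for, a point or a joint stands for the part that bears it (a point fixed in the world has none). Each returns a list of dicts, best first, with "p" (0 to 1); they miss things now and then, are a little off and sometimes report something else, mostly with a low value. They report only what shows in the picture. A call takes as long as a camera call.
- recognise(label, camera): "rect" ([centre column, centre row, width, height] in pixels, round what is visible of it).
Readings, each from a call of its own:
- robot.current_time_s(): time.
- robot.current_joint_positions(): joint angles.
- robot.current_dq(): joint speeds.
- robot.current_joint_torque(): joint torques, N m.
- robot.current_tool_pos(): TCP position.
- robot.current_eef_rot(): TCP orientation.
- robot.current_contact_force(): force on the tool from outside, world axes, zero at the start.
- robot.current_torque(): the same for the moment, N m.
- robot.current_finger_gap(): opening from 0.0 (shut) to 1.0 (fully open).
- robot.current_gripper_force(): force on a finger pad.
Only numpy, scipy, OpenCV 4.12 (cv2) and the standard library are available. Lean on these libraries where they do the work, as an engineer would, in place of code of your own. Each camera call takes 0.05 s, during which the arm holds its last target. There are 200 camera calls.

## Working session

There is one attempt and no reset: what is moved stays moved. The work goes in short steps, each a Python script; the robot and the scene stay as the last script left them, time stands still between calls to the robot, and variables do not carry over. Pictures are saved under pics/ and viewed, at most 10 in all, crops included, and the job is handed in when it is done.

```bash
mkdir -p pics
python3 - <<'E'
from station import robot, fingers, vision, workorder, recognise
import cv2, numpy as np
for c in ("scene","top"):
    im=vision.grab_frame(c); cv2.imwrite(f"pics/{c}0.png",im[...,::-1])
    k=vision.calibration(c); print(c,k)
    for n in ("holder","jaw","knob","lemon","lemon_spot","stand","gauge","gauge_grip","glass","garlic","rest"):
        try: print(n,[(np.round(d["rect"]).tolist(),round(d["p"],2)) for d in recognise(n,c)[:2]])
        except Exception as e: print(n,e)
print(robot.current_time_s(),robot.current_eef_rot(),vision.calibration("wrist"))
a=cv2.imread("pics/scene0.png");b=cv2.imread("pics/top0.png")
E
```

```text
scene {'mtx': array([[543.86471178,   0.        , 282.13316978],
       [  0.        , 543.86471178, 203.27592466],
       [  0.        ,   0.        ,   1.        ]]), 'extrinsics': array([[ 0.55138646, -0.83422743,  0.00612903, -0.23876594],
       [ 0.74008471,  0.49252672,  0.45792144, -0.44840723],
       [-0.38502934, -0.24795568,  0.88897153, -1.26309733],
       [ 0.        ,  0.        ,  0.        ,  1.        ]])}
holder [([364.0, 252.0, 86.0, 80.0], 0.84)]
jaw [([341.0, 226.0, 37.0, 35.0], 0.67)]
knob [([338.0, 218.0, 15.0, 18.0], 0.58)]
lemon [([374.0, 253.0, 25.0, 23.0], 0.82), ([340.0, 217.0, 16.0, 17.0], 0.35)]
lemon_spot [([374.0, 255.0, 23.0, 21.0], 0.66)]
stand [([223.0, 227.0, 28.0, 22.0], 0.9)]
gauge [([218.0, 204.0, 24.0, 31.0], 0.93), ([373.0, 256.0, 24.0, 25.0], 0.3)]
gauge_grip [([216.0, 205.0, 21.0, 30.0], 0.71)]
glass [([177.0, 185.0, 30.0, 42.0], 0.67)]
garlic [([271.0, 256.0, 23.0, 19.0], 0.76)]
rest [([391.0, 268.0, 19.0, 18.0], 0.65), ([338.0, 218.0, 19.0, 18.0], 0.49)]
top {'mtx': array([[434.38871069,   0.        , 273.91444656],
       [  0.        ,
[... 909 characters left out ...]
, 0.69)]
garlic [([289.0, 255.0, 23.0, 28.0], 0.81)]
rest [([412.0, 191.0, 15.0, 32.0], 0.61), ([337.0, 175.0, 12.0, 30.0], 0.29)]
1.2 [1.79999307e+02 9.20301591e-04 1.65697862e+02] {'mtx': array([[300.25378984,   0.        , 279.59572438],
       [  0.        , 300.25378984, 202.95843344],
       [  0.        ,   0.        ,   1.        ]]), 'T_tool_cam': array([[ 3.76825707e-04,  9.44465490e-01,  3.28610403e-01,
         8.37585356e-02],
       [ 9.99999927e-01, -3.74467417e-04, -7.04607247e-05,
         4.48774782e-04],
       [ 5.65061658e-05,  3.28610405e-01, -9.44465562e-01,
        -1.25443627e-01],
       [ 0.00000000e+00,  0.00000000e+00,  0.00000000e+00,
         1.00000000e+00]])}
```

View pics/scene0.png

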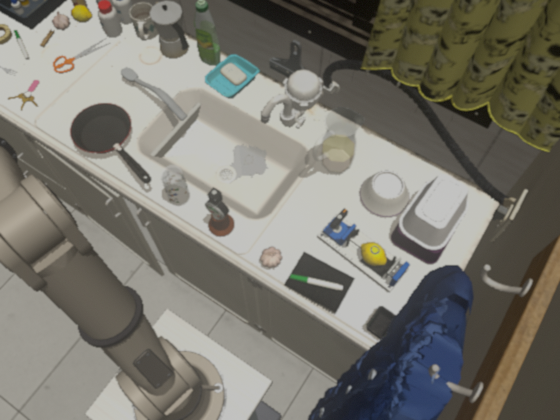

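View pics/top0.png

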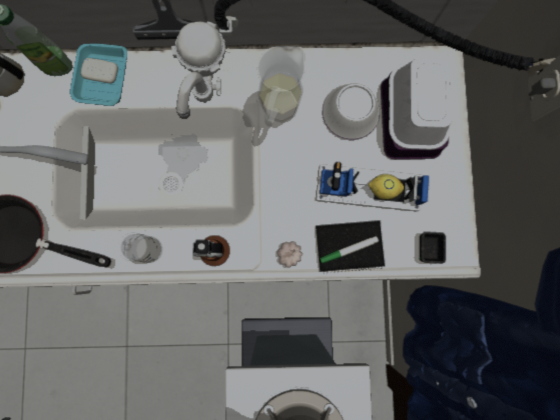

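The holder is at the right: jaw and knob at top (338,178), lemon at (386,187), headstock at (420,190). The stand with the gauge is at (210,250), the garlic at (289,254) and the glass at (141,248).

```bash
cat > h.py <<'E'
from station import robot, fingers, vision, workorder, recognise
import cv2, numpy as np
from scipy.spatial.transform import Rotation as R
def cam(name):
    """K, 4x4 camera-to-world"""
    c=vision.calibration(name)
    if name!="wrist": return c["mtx"],np.linalg.inv(c["extrinsics"])
    T=np.eye(4);T[:3,:3]=R.from_euler("xyz",robot.current_eef_rot(),degrees=True).as_matrix();T[:3,3]=robot.current_tool_pos()
    return c["mtx"],T@c["T_tool_cam"]
def ray(K,T,px):
    d=np.linalg.inv(K)@[px[0],px[1],1]; return T[:3,3],T[:3,:3]@(d*[1,-1,-1])
def at_z(K,T,px,z):
    o,d=ray(K,T,px); return o+d*(z-o[2])/d[2]
def proj(K,T,P):
    p=np.linalg.inv(T)@np.append(P,1); q=K@(p[:3]*[1,-1,-1]); return q[:2]/q[2]
def tri(obs):
    """least-squares point from [(K,T,px)]"""
    A=0;b=0
    for o in obs:
        c,d=ray(*o); d=d/np.linalg.norm(d); M=np.eye(3)-np.outer(d,d); A=A+M; b=b+M@c
    return np.linalg.solve(A,b)
E
python3 - <<'E'
from h import *
k=cam("top")
for n,px,z in (("knob",(336,176),.1),("ring",(389,184),.072),("lemon",(386,187),.05),("gaugegrip",(201,246),.17),("stand",(216,252),.04),("garlic",(289,255),.03),("glass",(138,247),.1),
 ("c1",(317,201),.015),("c2",(319,167),.015),("c3",(418,210),.015),("headstock",(421,190),.065)): print(n,at_z(*k,px,z).round(3))
yaw=165
for p in ([.45,-.2,.3],):
  for yaw in (0,90,-90,180): print(yaw, robot.inverse_kinematics(p,[180,0,yaw]))
E
```

```text
knob [ 0.557 -0.087  0.1  ]
ring [ 0.543 -0.204  0.072]
lemon [ 0.541 -0.204  0.05 ]
gaugegrip [0.412 0.184 0.17 ]
stand [0.405 0.172 0.04 ]
garlic [0.396 0.013 0.03 ]
glass [0.416 0.324 0.1  ]
c1 [ 0.518 -0.054  0.015]
c2 [ 0.597 -0.061  0.015]
c3 [ 0.493 -0.283  0.015]
headstock [ 0.53  -0.275  0.065]
0 [-21.02996775  12.70116799  52.60567133  91.11661978 -10.18025837
  81.22762731 -57.54258784]
90 [ 0.60146123  9.88010212 25.27551053 90.45749404 -4.25848027 80.61768454
 26.24347   ]
-90 [ -29.04748632   15.72577135   64.62715662   91.3094336   -14.3153437
   82.06173867 -143.2583707 ]
180 [ -1.98676089  10.02861732  28.39045989  90.54482152  -4.81368184
  80.64492242 116.82052389]
```

Run:
```python
from h import *
print(robot.tip_reach)
for nm,p,yaw in (("stand",[.40,.178,.30],174),("holder",[.50,-.16,.27],174)):
    robot.move_to(p,[180,0,yaw]); robot.pause(.3)
    K,T=cam("wrist"); im=vision.grab_frame("wrist"); cv2.imwrite(f"pics/w_{nm}.png",im[...,::-1]); np.savez(f"{nm}.npz",K=K,T=T)
    for n in ("knob","lemon","lemon_spot","jaw","holder","rest","rest_face","jaw_face") if nm=="holder" else ("stand","gauge","gauge_grip","garlic","glass"):
        print(n,[(np.round(d["rect"]).tolist(),round(d["p"],2)) for d in recognise(n,"wrist")[:2]])
print(robot.current_time_s(),robot.current_joint_positions(),robot.current_contact_force())
```

```text
0.017
stand [([284.0, 158.0, 48.0, 29.0], 0.83), ([5.0, 289.0, 10.0, 38.0], 0.55)]
gauge [([282.0, 195.0, 51.0, 62.0], 0.87), ([95.0, 310.0, 28.0, 45.0], 0.36)]
gauge_grip [([285.0, 194.0, 56.0, 59.0], 0.81), ([284.0, 157.0, 49.0, 32.0], 0.51)]
garlic [([161.0, 175.0, 44.0, 41.0], 0.91)]
glass [([410.0, 173.0, 87.0, 64.0], 0.56), ([4.0, 289.0, 7.0, 35.0], 0.32)]
knob [([349.0, 229.0, 23.0, 55.0], 0.93), ([331.0, 220.0, 62.0, 70.0], 0.26)]
lemon [([247.0, 208.0, 63.0, 47.0], 0.62)]
lemon_spot [([246.0, 210.0, 59.0, 46.0], 0.82)]
jaw [([329.0, 220.0, 60.0, 73.0], 0.56)]
holder [([266.0, 213.0, 194.0, 84.0], 0.88)]
rest [([200.0, 212.0, 31.0, 46.0], 0.73)]
rest_face [([198.0, 212.0, 34.0, 49.0], 0.8)]
jaw_face [([330.0, 221.0, 60.0, 72.0], 0.66)]
5.5167 [-19.96461358  17.59841179  46.82536954  89.53596294 -13.00200062
  78.51109225 112.11643106] [-0.18298337  0.24200769  0.90141649]
```

View pics/w_stand.png

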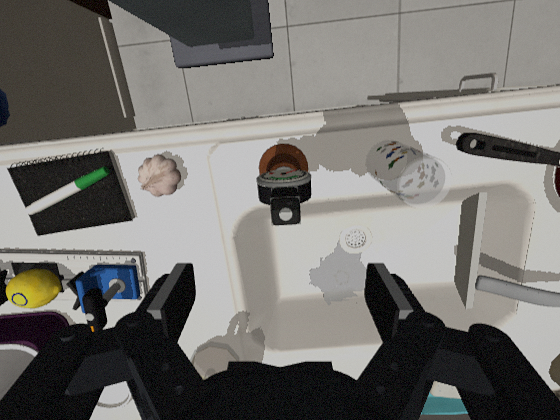

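View pics/w_holder.png

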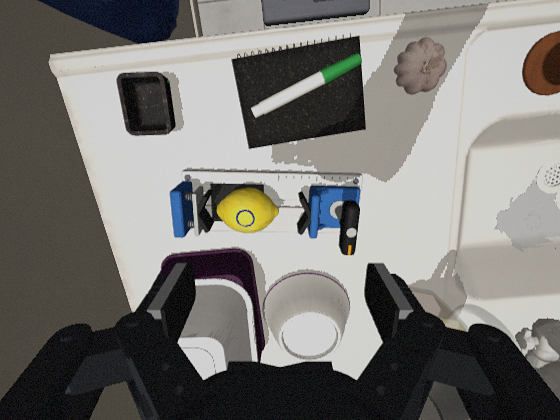

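The gauge grip top is at (286,213) in the stand view. In the holder view, the ring is at (245,217) and the T-bar runs roughly from (350,205) to (349,253). I'll zoom in for precise pixels.

Run:
```python
import cv2, numpy as np
a=cv2.imread("pics/w_holder.png")[160:270,165:375]; b=cv2.imread("pics/w_stand.png")[140:240,250:322]
A=cv2.resize(a,None,fx=3.5,fy=3.5,interpolation=cv2.INTER_CUBIC)[:385]; A=cv2.resize(a,None,fx=2.5,fy=2.5,interpolation=cv2.INTER_CUBIC); B=cv2.resize(b,None,fx=3.5,fy=3.5,interpolation=cv2.INTER_CUBIC)
h=max(A.shape[0],B.shape[0]); pad=lambda x:cv2.copyMakeBorder(x,0,h-x.shape[0],0,0,0)
cv2.imwrite("pics/zoom.png",np.hstack([pad(A),pad(B)])); print(A.shape,B.shape)
```

```text
(275, 525, 3) (350, 252, 3)
```

View pics/zoom.png

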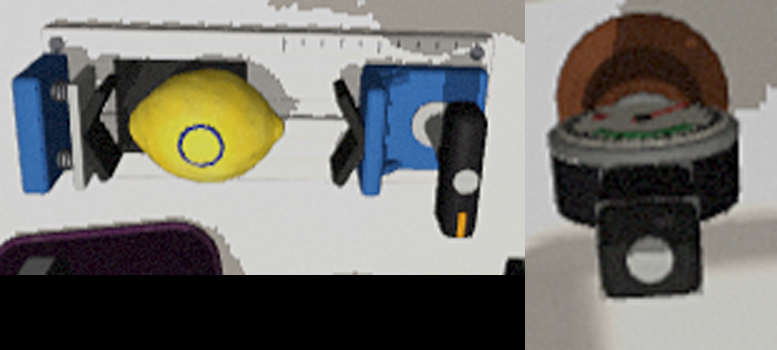

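The zoom shows the ring at full-image (245,218.4), the knob screw at (351.8,232.4), and the base screws at (187.4,178) and (355.8,180.8). The gauge's top face has corners near (271.4,198.6), (300.6,198), (300,224.3) and (272.9,224.9), and its screw is at (286,214.6).

Run:
```python
from h import *
H=np.load("holder.npz");S=np.load("stand.npz");kh=(H["K"],H["T"]);ks=(S["K"],S["T"])
f=lambda k,px,z:at_z(*k,px,z)[:2]
a,b=f(kh,(187.4,178),.015),f(kh,(355.8,180.8),.015); d=b-a; yaw=-np.degrees(np.arctan2(d[0],d[1])); print("screws",a,b,"yaw",yaw)
kn=f(kh,(351.8,232.4),.103);ring=f(kh,(245,218.4),.072);print("knob",kn,"ring",ring)
kk=[f(kh,p,.102) for p in ((349.4,254),(351.8,232.4))];print("bar dir",np.degrees(np.arctan2(*(kk[0]-kk[1])[::-1])))
u=d/np.linalg.norm(d);n=np.array([u[1],-u[0]])
for nm,p in(("knob",kn),("ring",ring),("a",a),("b",b)): print(nm,"along",(p-ring)@u,"across",(p-ring)@n)
for nm,p in(("V left",(165+120/2.5,160+130/2.5)),("V right",(165+332/2.5,160+130/2.5))): print(nm,(f(kh,p,.046)-ring)@u)
c=[f(ks,p,.184) for p in ((271.4,198.6),(300.6,198),(300,224.3),(272.9,224.9))];print("grip",np.mean(c,0),f(ks,(286,214.6),.185))
for i,j in((0,1),(3,2),(0,3),(1,2)): e=c[j]-c[i];print(np.linalg.norm(e),np.degrees(np.arctan2(e[1],e[0])))
kt=cam("top");print("top knob",f(kt,(337,174),.103),"gauge top",f(kt,(201,246.5),.184), proj(*kt,[*kn,.102]),proj(*kt,[*ring,.072]))
```

```text
screws [ 0.50213013 -0.27970013] [ 0.52840658 -0.06134371] yaw -6.861831894319832
knob [ 0.55927058 -0.08724652] ring [ 0.54376085 -0.20354739]
bar dir -7.154283622910929
knob along 0.1173208480582095 across 0.0015035334806362667
ring along 0.0 across 0.0
a along -0.08058112507828061 across -0.03223414120357951
b along 0.13935063496584554 across -0.03223414120357951
V left -0.042706809233076744
V right 0.06288470861453285
grip [0.40853642 0.18366986] [0.41083139 0.1832361 ]
0.0247151053723601 85.3413411891771
0.023654804650979997 85.48159829965108
0.024213713542727954 -3.319754171178159
0.024154261099224722 -5.831946407444779
top knob [ 0.56022413 -0.08843947] gauge top [0.41009332 0.18169313] [336.37554552 174.56168526] [388.54117522 183.65069865]
```

Run:
```python
from h import *
kn=np.array([.5597,-.0876]);yaw=173.1;u=np.array([.1195,.9928])
fingers.gripper_to(0.7,40)
robot.move_to([*kn,.16],[180,0,yaw]); robot.line_to([*kn,.097],f_stop=8)
print("z",robot.current_tool_pos())
f0=np.array(robot.current_contact_force())
fingers.gripper_to(0,40); print("gap",robot.current_finger_gap(),robot.current_gripper_force())
robot.pause(.2); print("f grip",np.array(robot.current_contact_force())-f0)
for s in (.02,.035,.042,.045,.047,.048):
    robot.line_to([*(kn-u*s),.097],velocity=.04)
    p=np.array(robot.current_tool_pos())[:2]
    F=np.array(robot.current_contact_force())-f0
    print(s,((kn-p)@u).round(4),"Fu",round(F[:2]@u,2),F.round(2))
im=vision.grab_frame("scene");K,T=cam("wrist");w=vision.grab_frame("wrist");cv2.imwrite("pics/w1.png",w[...,::-1])
print(robot.current_time_s())
```

```text
z [ 0.56044355 -0.0889901   0.09859472]
gap 0.1798258917502226 42.3714154958725
f grip [-0.311642    0.22088464  5.26070998]
0.02 0.0208 Fu -1.17 [-0.64 -1.1   5.11]
0.035 0.0358 Fu -0.87 [-0.13 -0.86  5.87]
0.042 0.0424 Fu -0.58 [-0.61 -0.51  5.44]
0.045 0.0449 Fu 0.33 [-0.56  0.4   6.09]
0.047 0.0466 Fu 0.59 [-0.21  0.62  6.04]
0.048 0.0473 Fu 1.43 [-0.4   1.49  6.62]
10.1167
```

Run:
```python
import cv2
a=cv2.imread("pics/w1.png"); cv2.imwrite("pics/w1b.png",cv2.resize(a[130:420,60:460],None,fx=2,fy=2,interpolation=cv2.INTER_CUBIC))
```

```text
(no output)
```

View pics/w1b.png

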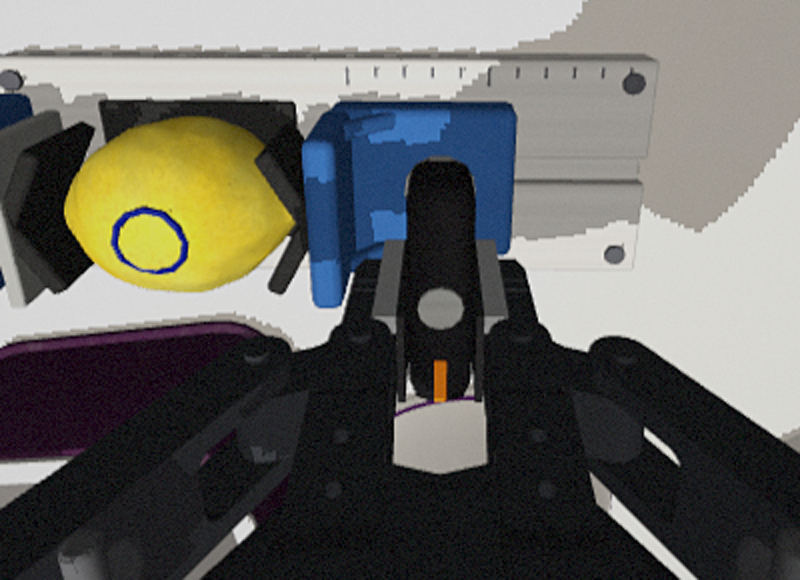

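The bar is gripped squarely (screw at (440,308) in the crop). The lemon is at the jaw V and close to the rest V. I'll continue in small steps on force.

Run:
```python
from h import *
kn=np.array([.5597,-.0876]);u=np.array([.1195,.9928])
for s in np.arange(.049,.0561,.001):
    robot.line_to([*(kn-u*s),.097],velocity=.02); robot.pause(.1)
    p=np.array(robot.current_tool_pos())[:2]
    F=np.array([robot.current_contact_force() for _ in range(1)])[0]
    Fu=F[:2]@u
    print(s.round(4),((kn-p)@u).round(4),"Fu",round(Fu,2),F.round(2))
    if Fu>4: break
print(robot.current_time_s())
```

```text
0.049 0.0482 Fu 0.6 [-1.78  0.82  7.74]
0.05 0.0492 Fu 1.48 [-1.22  1.63  6.78]
0.051 0.0502 Fu 1.51 [-1.1   1.65  6.61]
0.052 0.0512 Fu 0.92 [-1.02  1.05  6.39]
0.053 0.0519 Fu 1.26 [-1.51  1.45  6.93]
0.054 0.0524 Fu 2.47 [-1.23  2.64  6.84]
0.055 0.053 Fu 2.64 [-2.05  2.91  7.96]
0.056 0.0537 Fu 2.87 [-1.21  3.03  6.38]
12.9167
```

Run:
```python
from h import *
kn=np.array([.5597,-.0876]);u=np.array([.1195,.9928])
for s in (.057,.058):
    robot.line_to([*(kn-u*s),.097],velocity=.02); robot.pause(.2)
    p=np.array(robot.current_tool_pos())[:2]
    F=np.array(robot.current_contact_force())
    print(s,((kn-p)@u).round(4),"Fu",round(F[:2]@u,2),F.round(2))
K,T=cam("wrist");w=vision.grab_frame("wrist")[...,::-1];cv2.imwrite("pics/w2.png",w)
a=cv2.imread("pics/w1.png"); z=lambda x:cv2.resize(x[160:300,10:260],None,fx=2.1,fy=2.1,interpolation=cv2.INTER_CUBIC)
cv2.imwrite("pics/cmp.png",np.vstack([z(a),z(w)]));print(robot.current_time_s())
```

```text
0.057 0.0543 Fu 5.15 [-1.79  5.4   7.17]
0.058 0.0549 Fu 4.9 [-1.71  5.14  8.51]
13.8667
```

View pics/cmp.png

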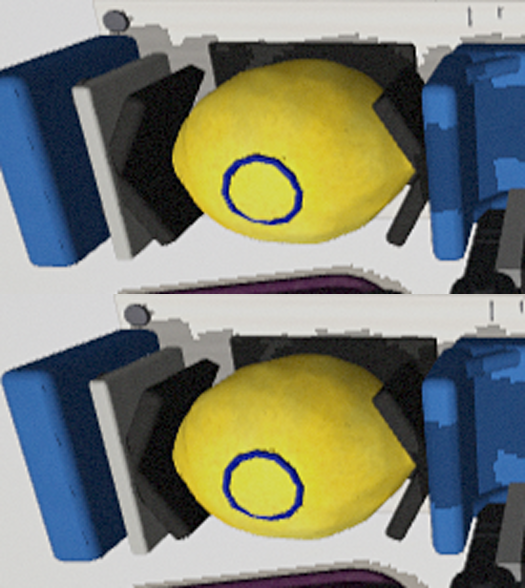

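The jaw is carrying the lemon and the rest plate has moved relative to the headstock (plate corner about +17 px against about +23 px for the headstock). That puts the rest about 2–3 mm in. I'll add slightly more, then turn the knob.

Run:
```python
from h import *
kn=np.array([.5597,-.0876]);u=np.array([.1195,.9928]);c=kn-u*.0588
def st(l):
    p=np.array(robot.current_tool_pos())[:2];F=np.array(robot.current_contact_force())
    print(l,((kn-p)@u).round(4),"Fu",round(F[:2]@u,2),F.round(1),"Mz",np.round(robot.current_torque()[2],2),"yaw",np.round(robot.current_eef_rot()[2],1),robot.current_time_s())
robot.line_to([*c,.097],velocity=.02);st(0)
for d in (15,30,45,60,75,90):
    robot.line_to([*c,.097],[180,0,173.1-d]);st(d)
robot.pause(.2);st("end")
```

```text
0 0.0554 Fu 4.49 [-1.3  4.7  8.8] Mz -0.17 yaw 173.2 14.1167
15 0.056 Fu 4.75 [-1.8  5.   8.5] Mz -0.08 yaw 158.2 14.525
30 0.0565 Fu 3.43 [-3.1  3.8  9.1] Mz -0.12 yaw 143.2 14.9333
45 0.057 Fu 4.15 [-2.9  4.5 10.1] Mz -0.09 yaw 128.2 15.3417
60 0.0574 Fu 3.01 [-3.4  3.4 10.4] Mz -0.03 yaw 113.2 15.75
75 0.0576 Fu 2.88 [-5.4  3.5 12. ] Mz -0.04 yaw 98.1 16.1583
90 0.0577 Fu 3.71 [-6.3  4.5 12.2] Mz -0.02 yaw 83.1 16.5667
end 0.0577 Fu 3.18 [-6.6  4.  11.2] Mz -0.03 yaw 83.1 16.7667
```

Run:
```python
from h import *
fingers.gripper_to(0.45)
p=robot.current_tool_pos(); robot.line_to([p[0],p[1],.16],velocity=.2)
robot.move_to([.50,-.19,.25],[180,0,174]); robot.pause(.3)
K,T=cam("wrist");w=vision.grab_frame("wrist")[...,::-1];np.savez("h3.npz",K=K,T=T)
cv2.imwrite("pics/w3f.png",w);cv2.imwrite("pics/w3.png",cv2.resize(w[150:290,150:400],None,fx=3.2,fy=3.2,interpolation=cv2.INTER_CUBIC))
print(robot.current_time_s(),robot.current_contact_force())
```

```text
19.2167 [-0.05175817  0.05765982 -0.47944341]
```

View pics/w3.png

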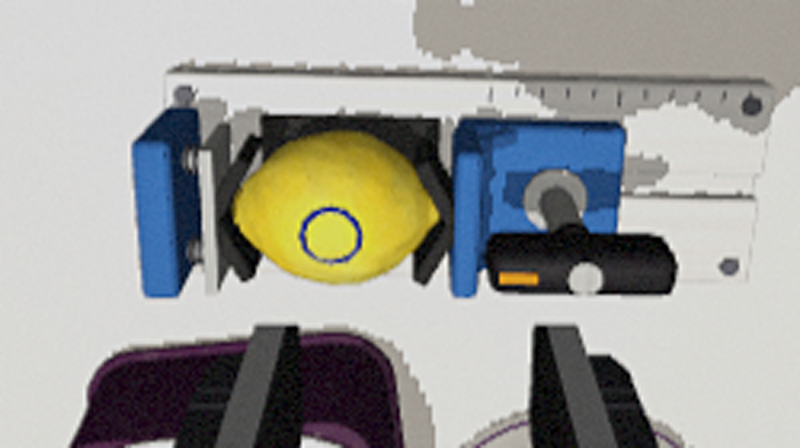

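The knob lies along the slide (screw at (585,278) in the crop), so it is turned through its quarter turn. The lemon is clamped, with the ring at crop (331,235).

Run:
```python
from h import *
d=np.load("h3.npz");k=(d["K"],d["T"]);u=np.array([.1195,.9928])
w=cv2.imread("pics/w3f.png");hsv=cv2.cvtColor(w,cv2.COLOR_BGR2HSV);m=np.zeros(w.shape[:2],np.uint8)
m[212:236,240:266]=cv2.inRange(hsv,(100,60,20),(135,255,255))[212:236,240:266]
pts=cv2.findNonZero(m);e=cv2.fitEllipse(pts);px=e[0];print("ring px",e,len(pts))
ring=at_z(*k,px,.072)[:2];kn=at_z(*k,(332.8,236.9),.103)[:2]
print("ring",ring,"knob",kn,"travel",(np.array([.5593,-.0873])-kn)@u,"ring-knob",(kn-ring)@u)
np.save("ring.npy",ring)
g=[.4095,.1835];yaw=175.3
fingers.gripper_to(1.0)
robot.move_to([*g,.27],[180,0,yaw]);
robot.line_to([*g,.163],velocity=.12,f_stop=8)
fingers.gripper_to(0,35);print("tcp",robot.current_tool_pos(),"gap",robot.current_finger_gap(),robot.current_gripper_force(),robot.current_contact_force())
cv2.imwrite("pics/w4.png",cv2.resize(vision.grab_frame("wrist")[...,::-1][120:400,130:430],None,fx=2,fy=2))
print(robot.current_time_s())
```

```text
ring px ((253.0309600830078, 223.2949676513672), (16.4478816986084, 18.05337905883789), 96.59353637695312) 58
ring [ 0.54196595 -0.22315389] knob [ 0.55205539 -0.14154242] travel 0.05471760636722286 ring-knob 0.08222955743892718
tcp [0.40955868 0.18335249 0.1632625 ] gap 0.29754754304171493 37.49471962451935 [-0.56832445 -0.57475438  2.32377076]
22.8333
```

View pics/w4.png

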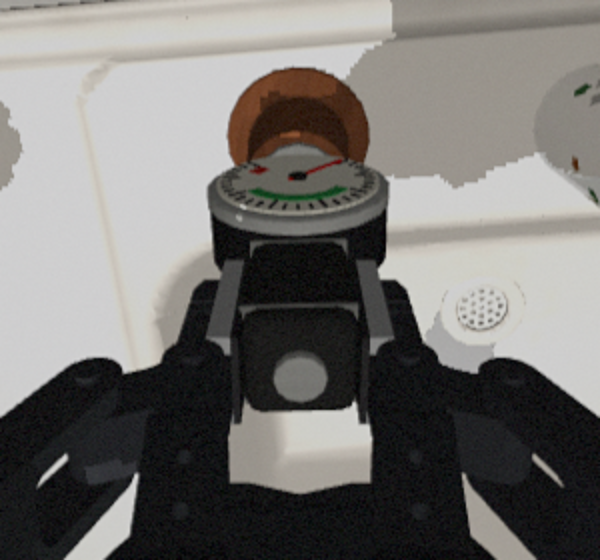

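The fingers sit square on the grip block, with the dial free below. Next: lift, carry above the ring, and descend onto it.

Run:
```python
from h import *
ring=np.load("ring.npy");yaw=175.3
fingers.gripper_to(0,50)
z0=robot.current_tool_pos()[2]
robot.line_to([.4095,.1835,.30],velocity=.12);print(robot.current_finger_gap(),robot.current_gripper_force())
robot.line_to([*ring,.30],[180,0,yaw],velocity=.15)
robot.line_to([*ring,.238],velocity=.1); robot.pause(.4)
f0=np.mean([robot.current_contact_force() for _ in range(3)],0);print("f0",f0,robot.current_tool_pos(),z0)
for z in np.arange(.234,.2215,-.002):
    robot.line_to([*ring,z],velocity=.03);robot.pause(.15)
    F=np.array(robot.current_contact_force())-f0;p=np.array(robot.current_tool_pos())
    print(z.round(4),"tcp",p.round(4),"F",F.round(2))
    if F[2]>3.7: break
w=vision.grab_frame("wrist")[...,::-1];s=vision.grab_frame("scene")[...,::-1]
cv2.imwrite("pics/w5.png",cv2.resize(w[120:400,100:440],None,fx=2,fy=2,interpolation=cv2.INTER_CUBIC))
print(robot.current_time_s())
```

```text
0.29700613611116006 49.225364327430725
f0 [-0.10851006 -0.29246545 -2.19921462] [ 0.54210938 -0.22323277  0.23828889] 0.16327913041579686
0.234 tcp [ 0.5422 -0.2234  0.2343] F [0.85 0.03 2.26]
0.232 tcp [ 0.5421 -0.2233  0.2322] F [ 1.24 -0.29  2.49]
0.23 tcp [ 0.5421 -0.2233  0.2302] F [ 1.25 -0.04  3.85]
29.8417
```

View pics/w5.png

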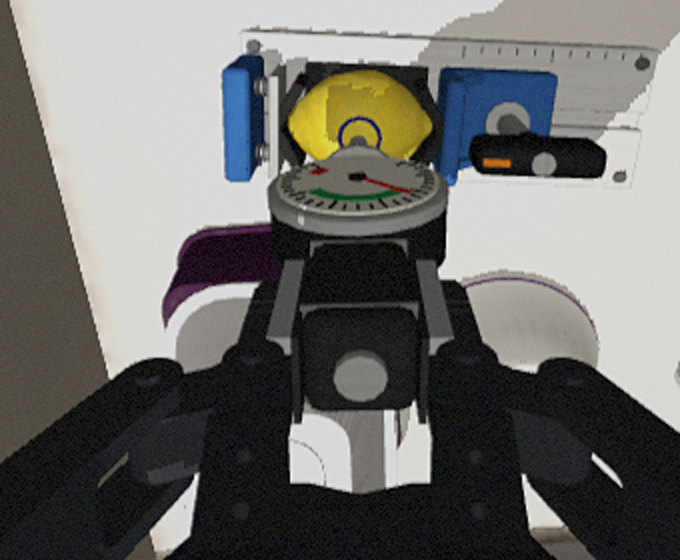

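Crop w5 shows the plunger on the lemon inside the ring (about (360,138)). The needle tip is at about (410,190), just short of the green band, which starts near (398,195). I'll press about 2.5 mm further and check the needle and ring numerically.

```bash
cat > needle.py <<'E'
from h import *
def check(tag):
    K,T=cam("wrist");w=vision.grab_frame("wrist")[...,::-1].copy();cv2.imwrite(f"pics/{tag}.png",w)
    Rm=R.from_euler("xyz",robot.current_eef_rot(),degrees=True).as_matrix();p=np.array(robot.current_tool_pos())
    hsv=cv2.cvtColor(w,cv2.COLOR_BGR2HSV)
    def sel(lo,hi,box):
        x0,x1,y0,y1=box;m=np.zeros(w.shape[:2],np.uint8);m[y0:y1,x0:x1]=cv2.inRange(hsv,lo,hi)[y0:y1,x0:x1];return cv2.findNonZero(m)[:,0].astype(float)
    box=(232,326,195,232)
    g=p+Rm@[0,0,.0975]                       # gauge origin in world (flange underside)
    face=g+Rm@[.0135,0,-.040]                # dial face centre, on the camera's side
    def dial(px):                            # pixel -> dial angle by plane intersection
        o,d=ray(K,T,px);n=Rm[:,0];q=o+d*(((face-o)@n)/(d@n))-face
        return q@Rm[:,1],q@-Rm[:,2]
    red=np.r_[sel((0,120,60),(8,255,255),box),sel((172,120,60),(180,255,255),box)];grn=sel((45,80,30),(90,255,255),box)
    for nm,s in(("red",red),("green",grn)):
        q=np.array([dial(a) for a in s]);ang=np.degrees(np.arctan2(q[:,0],q[:,1]));r=np.hypot(*q.T)
        print(nm,len(s),"px-range",s.min(0),s.max(0)); print(sorted(zip(ang.round().astype(int).tolist(),(r*1e3).round().astype(int).tolist()))[::max(1,len(s)//14)])
    b=sel((105,90,20),(130,255,255),(262,298,174,206));e=cv2.fitEllipse(b.astype(np.float32))
    sp=at_z(K,T,e[0],.0745); tip=g+Rm@[0,0,.055]
    print("ring",e,len(b),"ring xy",sp,"tip",tip,"tip px",proj(K,T,tip))
E
python3 - <<'E'
from needle import *
ring=np.load("ring.npy")
robot.line_to([*ring,.2280],velocity=.03);robot.pause(.2)
print(robot.current_tool_pos(),np.array([robot.current_contact_force() for _ in range(4)]).round(2).tolist())
check("w6")
E
```

```text
[ 0.54203276 -0.22324089  0.22812856] [[-0.67, -0.42, 2.58], [-0.67, -0.42, 2.58], [-0.67, -0.42, 2.58], [-0.67, -0.42, 2.58]]
red 53 px-range [255. 204.] [284. 221.]
[(-179, 4), (-172, 1), (-142, 21), (-139, 19), (-137, 20), (-134, 21), (-132, 22), (-129, 20), (8, 8), (11, 3), (12, 15), (14, 5), (16, 7), (21, 7), (27, 1), (59, 2), (155, 3), (173, 4)]
green 134 px-range [254. 214.] [303. 220.]
[(-77, 13), (-67, 17), (-58, 12), (-48, 14), (-37, 14), (-28, 15), (-16, 12), (-7, 11), (3, 11), (26, 13), (35, 10), (45, 11), (54, 14), (64, 15), (75, 11)]
ring ((279.38323974609375, 189.1552734375), (19.587684631347656, 20.23158073425293), 112.50700378417969) 52 ring xy [ 0.54131953 -0.22313477  0.0745    ] tip [ 0.54204542 -0.22327048  0.07559305] tip px [279.30355631 190.20785898]
```

Run:
```python
from h import *
print(robot.current_time_s(),robot.current_eef_rot(),robot.current_gripper_force()); print(workorder.close_job())
```

```text
30.3417 [-1.79989968e+02  1.09251418e-02  1.75301263e+02] 49.45645093917847
the job is handed in; nothing more can be done
None
```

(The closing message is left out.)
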